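Complete the jar row and hold the shelf lock open

TASK

Stand the two loose red marmalade jars gently upright on the two green free places of the low shelf, one on each, centred so that the row is neat, leaving the jars already there and the honey jar where they are. Then pull the shelf's red spring-loaded lock handle out, towards the robot, until its black pointer is over the green mark, and keep it there: finish while still holding the handle at the mark, so that a colleague can draw the shelf out.

Things in the scene. Friction and masses are not known exactly. Their poses are not given: they have to be found in the camera images.
- shelf: low wire shelf, fixed, deck 130 mm deep (x), 345 wide (y), its top 50 mm above the bench; origin on the bench under the deck's middle; x points away from the robot, y left along the row, z up. Four places at x = 0, y = -120, -40, 40, 120 mm. The lock is beside its right end (y -240 mm): rail 30 mm high, end stop 46 mm high at x -169 mm, blue housing 65 mm high from x = 35 mm back
- free_place0: green disc, 76 mm across and 1 mm thin (no obstacle), level with the shelf deck: a free place for one jar; origin at the centre of the disc at deck height, 50 mm above the bench
- free_place1: the other green disc, the same
- jar_a_mid (a point): loose jar, on the bench at the start: glass jar of dark red marmalade with a pale label, red band and white lid, 56 mm across, 80 mm tall, about 0.2 to 0.4 kg; the point is on its axis at half height (40 mm above its foot), z up along the axis
- jar_b_mid (a point): the other loose jar: glass jar of dark red marmalade with a pale label, red band and white lid, 56 mm across, 80 mm tall, about 0.2 to 0.4 kg; the point is on its axis at half height (40 mm above its foot), z up along the axis
- stocked0_mid (a point): jar already in the row on the shelf, to be left alone: glass jar of dark red marmalade with a pale label, red band and white lid, 56 mm across, 80 mm tall, about 0.2 to 0.4 kg; the point is on its axis at half height (40 mm above its foot), z up along the axis
- stocked1_mid (a point): the other jar already in the row, to be left alone: glass jar of dark red marmalade with a pale label, red band and white lid, 56 mm across, 80 mm tall, about 0.2 to 0.4 kg; the point is on its axis at half height (40 mm above its foot), z up along the axis
- honey_jar_mid (a point): amber honey jar with a yellow band and brass lid, same size as the marmalade jars, stands on the bench near them, to be left alone; the point is on its axis at half height (40 mm above its foot), z up along the axis
- lock_handle (a joint): how far the handle is pulled out, in m: 0 = home (locked), grows as it slides along the shelf's -x towards the robot, stop at 0.10; a spring pulls it home with about 4 N at 0, rising by 1.2 N per 10 mm
- handle_grip (a point): point in the red upright handle block where it is best gripped, 90 mm above the bench; the block is 18 mm thick along the pull (shelf x), 40 mm wide (shelf y), from 51 to 113 mm above the bench. It can be pinched from above across its thickness. Axes as the shelf's
- handle_pointer (a point): outer part of the handle's black pointer, 3 mm wide, 32 mm to the right of the handle's centre line and in line with the middle of its thickness, 40 mm above the bench; moves with the handle; axes as the shelf's
- mark_top (a point): middle of the top of the green mark, a flat plate 14 mm long along the pull, 35 mm above the bench, on the white strip of the lock rail; the pointer passes over it. Its axes are as the shelf's. It lies 50 to 80 mm of pull from home; it does not move in a run

How it is judged:
By the outcome, as a careful person would: the job done as asked, in the order asked, and still so for the second after the job is handed in, while the arm keeps its last pose, push and grip.
It also fails if it takes over 67 s, if anything falls off the work surface, if the arm or the gripper's body presses on something with over 40 N, if the wrist force passes 120 N, or if a joint passes its speed limit or range.

ROBOT

A 6-joint arm with a two-finger parallel gripper is mounted at the origin on the work surface. World frame = base frame: x ahead of the robot, y to its left, z up, the work surface at z = 0. Lengths are in m, angles in rad, forces in N, time in s.
With the tool pointing down it reaches from about 0.3 to 0.75 m from the base axis. Payload 8.5 kg.
Tool frame: the origin (TCP) lies at the very end of the fingers, on their centre line; the grasp point (between the pads) lies 19 mm behind it; x points along the fingers, y is the direction in which the jaws open and shut, and the axes are right-handed (so a half turn about x gives the same grasp; the last joint's range is limited). The gripper opens to 85 mm and grips with 20 to 120 N. Pads are 22 mm wide; open, the fingers measure 114 mm over their backs; the gripper's body (76 mm by 85 mm) begins 54 mm behind the grasp point. The pads swing forward as they close: fully open they stand 13 mm farther back than shut.
Start: joints at [-0.215, 0.381, 1.297, -0, 1.464, -0.215], TCP at [0.55, 0, 0.231] pointing down, gripper open.
Joint ranges: [-3.11, 3.11], [-0.89, 2.33], [0.22, 2.48], [-1.42, 4.56], [0.17, 2.85], [-2.88, 2.88]. Speed limits (rad/s): [2.39, 2.39, 3.14, 3.14, 3.14, 3.14].

INTERFACE

Orientations are given as a 3x3 rotation matrix whose columns are the frame's x, y, z axes.
In Python, from station import sense, cams, workorder gives the robot as it stands. The module is installed in compiled form; this text tells all that it offers.
- The arm moves only by the tool servo_tool, never from a script. Its argument "commands" is a list of rows, each an object of numbers: "rx", "ry", "rz": the turn, a rotation vector about the tool's x, y, z in rad; "x", "y", "z": the shift along the tool's x, y, z in cm; "hand": the opening, from 0 (shut) to 1 (fully open). A call has exactly 8 rows; each row shifts and turns the commanded pose from where the row before left it, along the tool's axes as they then stand; what a row does not reach is not made up. A row lasts 1/8 s, in which the tool goes at most 62.5 mm and 10.7 degrees, less where a joint would pass 70% of its speed; a pose out of reach is approached as far as the arm can. A call with a gripper value outside its range is refused whole. The fingers move at their own pace and stop on an object; "grip_force" is the grip in N (left out, the last holds). Time passes only in rows, so rows that do not move let the fingers close, or fill a call up. It gives the time, the measured TCP pose, the force and the opening at its end, in the units of the state.
- sense(): the state, without advancing time (a new reading comes with each control period).
- cams.grab_frame(name): name is "scene" or "side" or "wrist"; returns (picture, depth): 480x640x3 uint8, red, green, blue; 480x640 float32, m along the optical axis (not along the pixel's ray), 0 where there is no reading.
- cams.calibration(name): a dict with "K" (3x3 intrinsics, pixels), "R" (3x3) and "t" (3): a world point X has camera coordinates R X + t. Camera axes: x right, y down, z forward; pixel columns grow to the right and rows downward; lengths in m; the calibration is good to about 2 mm. A picture is of the moment at which its call begins: read the wrist's pose just before it. calibration takes no time and is no camera call; for the wrist camera it gives the pose at the moment of the call.
- workorder.hand_in(): hands the job in, once; it reports no verdict.
The state is a dict: "clock": time; "qpos": joint angles; "qd": joint speeds; "tau": joint torques, N m; "eef_pos": TCP position; "orientation": TCP orientation; "wrist_force": force on the tool from outside, world axes, zero at the start; "ft_torque": the same for the moment, N m; "grip_width": opening from 0.0 (shut) to 1.0 (fully open).
Only numpy, scipy, OpenCV 4.12 (cv2) and the standard library are available. Lean on these libraries where they do the work, as an engineer would, in place of code of your own. Each camera call takes 0.05 s, during which the arm holds its last target. There are 200 camera calls.

## Working session

There is one attempt and no reset: what is moved stays moved. The work goes in short steps, Python scripts to look and compute and a tool call to move; the robot and the scene stay as the last step left them, time stands still between calls to the robot, and variables do not carry over. Pictures are saved under pics/ and viewed, about 8 in all and at most 12, crops included, and the job is handed in when it is done.

Besides the shell and the picture viewer there is one more tool, called after "Request:" as name(argument=value, ...) on one line, values as JSON. servo_tool: Moves the arm, as the interface text tells. Its arguments: {"type":"object","properties":{"commands":{"type":"array"},"grip_force":{"type":"number"}},"required":["commands"]}

```bash
mkdir -p pics; python3 - <<'E'
from station import sense,cams
import cv2,numpy as np
s=sense();print(s)
for n in("scene","side"):
    p,d=cams.grab_frame(n);c=cams.calibration(n)
    np.savez(f"{n}.npz",p=p,d=d,**c)
    cv2.imwrite(f"pics/{n}0.png",p[:,:,::-1]);print(n,c)
E
```

```text
{'clock': 0.0, 'qpos': array([-2.15341522e-01,  3.81227201e-01,  1.29829613e+00, -3.64456432e-06,
        1.46360610e+00, -2.15317441e-01]), 'qd': array([-0.00054953,  0.00059226,  0.00074879, -0.00148974,  0.00035705,
        0.00089862]), 'tau': array([-1.00240642e-03, -4.48466885e+01, -2.31285810e+01, -2.87182611e-04,
        4.73836102e-03,  1.77242771e-05]), 'eef_pos': array([5.49694072e-01, 4.07887725e-05, 2.30683100e-01]), 'orientation': array([[-1.50206180e-03,  9.99998872e-01, -2.39321351e-05],
       [ 3.24841237e-04, -2.34442287e-05, -9.99999947e-01],
       [-9.99998819e-01, -1.50206949e-03, -3.24805655e-04]]), 'wrist_force': array([-0.06930289,  0.10404007, -0.02298395]), 'ft_torque': array([-0.01095112, -0.04622958, -0.02858888]), 'grip_width': 1.0007785915083225}
scene {'K': array([[473.21826095,   0.        , 313.9806331 ],
       [  0.        , 473.21826095, 249.3104617 ],
       [  0.        ,   0.        ,   1.        ]]), 'R': array([[ 0.63933549,  0.76892722, -0.00103059],
       [ 0.55837845, -0.46519234, -0.68688397],
       [-0.5286432 ,  0.43857384, -0.72676637]]), 't': array([-0.34234801, -0.23086393,  1.04232075])}
side {'K': array([[522.52821201,   0.        , 319.94356051],
       [  0.        , 522.52821201, 242.88990298],
       [  0.        ,   0.        ,   1.        ]]), 'R': array([[ 0.7681178 , -0.64022851, -0.01012388],
       [-0.49206159, -0.58008903, -0.64913181],
       [ 0.40971994,  0.50359127, -0.76060857]]), 't': array([-0.42094599,  0.33883222,  0.65198962])}
```

View pics/scene0.png

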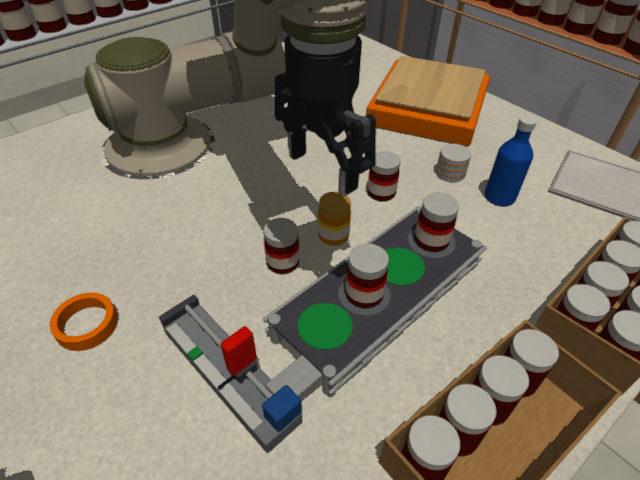

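View pics/side0.png

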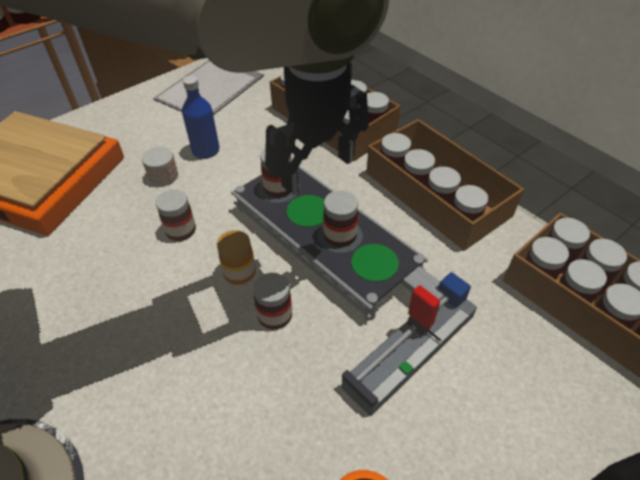

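The scene view shows the loose jars at about (282,247) and (384,177), with the honey jar between them at (334,218). The stocked jars are at (367,275) and (437,222), the green discs at (325,325) and (404,266), the red handle at (239,352) and the green mark at (195,353). The side view shows the same layout, with the mark at (406,368).

```bash
cat > h.py <<'E'
import numpy as np,cv2
def load(n):
    z=np.load(f"{n}.npz");return z['p'],z['d'],z
def cloud(d,c):
    v,u=np.mgrid[:480,:640];K=c['K']
    P=np.stack([(u-K[0,2])/K[0,0]*d,(v-K[1,2])/K[1,1]*d,d],-1)
    return (P-c['t'])@c['R']
def ray(uv,c,z):
    K=c['K'];r=np.array([(uv[0]-K[0,2])/K[0,0],(uv[1]-K[1,2])/K[1,1],1])@c['R'];o=-c['R'].T@c['t']
    return o+r*(z-o[2])/r[2]
def pix(X,c):
    q=c['K']@(c['R']@np.array(X)+c['t']);return q[:2]/q[2]
def blobs(m,amin=40):
    n,l,s,ce=cv2.connectedComponentsWithStats(m.astype(np.uint8))
    return [(l==i,ce[i],s[i]) for i in range(1,n) if s[i,4]>=amin]
E
python3 - <<'E'
from h import *
for n in("scene","side"):
    p,d,c=load(n);P=cloud(d,c);ok=(d>0)
    hsv=cv2.cvtColor(p,cv2.COLOR_RGB2HSV);H,S,V=cv2.split(hsv)
    print(n)
    g=(H>45)&(H<80)&(S>120)&(V>50)
    for m,ce,s in blobs(g,15): 
        cnt=cv2.findContours(m.astype(np.uint8),0,1)[0][0][:,0]
        z=.0505 if s[4]>400 else .035
        q=np.array([ray(u,c,z) for u in cnt])
        print(' green',s[4],ce.round(),'ray',ray(ce,c,z).round(4),'bb mid',((q.min(0)+q.max(0))/2).round(4),np.ptp(q,axis=0).round(3),'depth z',np.median(P[m&ok][:,2]).round(4))
    r=((H<5)|(H>175))&(S>180)&(V>130)
    for m,ce,s in blobs(r,60): 
        Q=P[m&ok];print(' red',s[4],ce.round(),Q.mean(0).round(3),'zmax',np.percentile(Q[:,2],98).round(3))
    b=(H>100)&(H<130)&(S>120)&(V>60)
    for m,ce,s in blobs(b,60): print(' blue',s[4],ce.round(),P[m&ok].mean(0).round(3))
    for lo,hi in((.074,.086),(.124,.136)):
        m=ok&(P[...,2]>lo)&(P[...,2]<hi)&(P[...,0]>.25)&(P[...,0]<.85)&(abs(P[...,1])<.45)
        for k,ce,s in blobs(m,150):
            Q=P[k][:,:2].astype(np.float32);cc,rad=cv2.minEnclosingCircle(Q)
            if rad<.05: print(' top',lo,s[4],ce.round(),np.round(cc,4),round(rad,4),'mean',Q.mean(0).round(4),'z',np.median(P[k][:,2]).round(4),'rgb',np.median(p[k],0))
E
```

```text
scene
 green 1154 [404. 266.] ray [0.6167 0.1126 0.0505] bb mid [0.6115 0.1094 0.0505] [0.075 0.075 0.   ] depth z 0.0519
 green 2007 [325. 326.] ray [ 0.6212 -0.0522  0.0505] bb mid [ 0.6202 -0.0511  0.0505] [0.076 0.075 0.   ] depth z 0.0517
 green 118 [195. 353.] ray [ 0.5337 -0.2095  0.035 ] bb mid [ 0.5334 -0.2094  0.035 ] [0.016 0.017 0.   ] depth z 0.0355
 red 368 [236. 339.] [ 0.599 -0.175  0.113] zmax 0.115
 blue 2007 [511. 170.] [0.598 0.405 0.08 ]
 blue 978 [283. 406.] [ 0.682 -0.17   0.062]
 top 0.074 425 [386. 161.] [0.4316 0.2563] 0.0287 mean [0.435  0.2552] z 0.0805 rgb [159. 157. 147.]
 top 0.074 195 [509. 171.] [0.5874 0.4211] 0.0297 mean [0.5957 0.4023] z 0.0799 rgb [ 9. 37. 79.]
 top 0.074 580 [334. 203.] [0.4581 0.1061] 0.0283 mean [0.4615 0.1038] z 0.0804 rgb [70. 53. 18.]
 top 0.074 715 [280. 231.] [ 0.4538 -0.0014] 0.0279 mean [ 0.4562 -0.0037] z 0.0805 rgb [71. 70. 65.]
 top 0.074 204 [432. 237.] [0.6085 0.1835] 0.0282 mean [0.6183 0.1681] z 0.0797 rgb [108.  98.  85.]
 top 0.074 208 [363. 293.] [0.6189 0.0232] 0.028 mean [0.6297 0.0098] z 0.0802 rgb [108.  99
[... 1358 characters left out ...]
 233.] [0.6105 0.0237] 0.0271 mean [0.6007 0.0127] z 0.0798 rgb [81.  75.5 66. ]
 top 0.074 726 [233. 243.] [0.4582 0.1094] 0.0281 mean [0.4575 0.1073] z 0.0797 rgb [73. 59. 36.]
 top 0.074 862 [549. 252.] [ 0.824  -0.2267] 0.0295 mean [ 0.8206 -0.2281] z 0.0835 rgb [174. 173. 167.]
 top 0.074 935 [585. 275.] [ 0.8263 -0.2879] 0.0284 mean [ 0.8227 -0.2896] z 0.0835 rgb [172. 172. 166.]
 top 0.074 887 [270. 287.] [4.524e-01 2.000e-04] 0.0276 mean [ 0.4521 -0.0015] z 0.0798 rgb [71. 71. 67.]
 top 0.074 939 [622. 301.] [ 0.8277 -0.3489] 0.0285 mean [ 0.8229 -0.3495] z 0.0834 rgb [171. 171. 164.]
 top 0.124 711 [340. 203.] [0.6164 0.0289] 0.0284 mean [0.6137 0.0272] z 0.1296 rgb [162. 162. 155.]
```

Request:
servo_tool(commands=[{"y":-2.4,"x":2},{"y":-2.4,"x":2},{"y":-2.4,"x":2},{"y":-2.5,"x":2},{"x":2,"rx":-0.06},{},{},{}], grip_force=40)

```text
validation failed for argument at $.co...
```

Request:
servo_tool(commands=[{"rx":0,"ry":0,"rz":0,"x":2,"y":-2.4,"z":0,"hand":1},{"rx":0,"ry":0,"rz":0,"x":2,"y":-2.4,"z":0,"hand":1},{"rx":0,"ry":0,"rz":0,"x":2,"y":-2.4,"z":0,"hand":1},{"rx":0,"ry":0,"rz":0,"x":2,"y":-2.5,"z":0,"hand":1},{"rx":-0.06,"ry":0,"rz":0,"x":2,"y":0,"z":0,"hand":1},{"rx":0,"ry":0,"rz":0,"x":0,"y":0,"z":0,"hand":1},{"rx":0,"ry":0,"rz":0,"x":0,"y":0,"z":0,"hand":1},{"rx":0,"ry":0,"rz":0,"x":0,"y":0,"z":0,"hand":1}], grip_force=40)

```text
clock: 1.1
eef_pos: [0.4535, -0.0001, 0.1319]
orientation: [[0.001, 0.998, 0.059], [-0.0, 0.059, -0.998], [-1.0, 0.001, 0.0]]
wrist_force: [0.1, 0.2, 0.5]
grip_width: 1.0
```

Request:
servo_tool(commands=[{"rx":0,"ry":0,"rz":0,"x":2.2,"y":0,"z":0.05,"hand":1},{"rx":0,"ry":0,"rz":0,"x":2.2,"y":0,"z":0,"hand":1},{"rx":0,"ry":0,"rz":0,"x":2.2,"y":0,"z":0,"hand":1},{"rx":0,"ry":0,"rz":0,"x":2,"y":0,"z":0,"hand":1},{"rx":0,"ry":0,"rz":0,"x":2,"y":0,"z":0,"hand":1},{"rx":0,"ry":0,"rz":0,"x":0,"y":0,"z":0,"hand":0.7},{"rx":0,"ry":0,"rz":0,"x":0,"y":0,"z":0,"hand":0.4},{"rx":0,"ry":0,"rz":0,"x":0,"y":0,"z":0,"hand":0.4}], grip_force=40)

```text
clock: 2.1
eef_pos: [0.4536, -0.0006, 0.0263]
orientation: [[0.002, 0.998, 0.06], [-0.0, 0.06, -0.998], [-1.0, 0.002, 0.001]]
wrist_force: [0.1, 0.5, 3.0]
grip_width: 0.642
```

Request:
servo_tool(commands=[{"rx":0,"ry":0,"rz":0,"x":0,"y":0,"z":0,"hand":0.4},{"rx":0,"ry":0,"rz":0,"x":0,"y":0,"z":0,"hand":0.4},{"rx":0,"ry":0,"rz":0,"x":-1,"y":0,"z":0,"hand":0.4},{"rx":0,"ry":0,"rz":0,"x":-2,"y":0,"z":0,"hand":0.4},{"rx":0,"ry":0,"rz":0,"x":-3,"y":0,"z":0,"hand":0.4},{"rx":0,"ry":0,"rz":0,"x":-3,"y":0,"z":0,"hand":0.4},{"rx":0,"ry":0,"rz":0,"x":-3,"y":0,"z":0,"hand":0.4},{"rx":0,"ry":0,"rz":0,"x":0,"y":0,"z":0,"hand":0.4}], grip_force=40)

```text
clock: 3.1
eef_pos: [0.4536, -0.0006, 0.1472]
orientation: [[0.004, 0.998, 0.06], [-0.001, 0.06, -0.998], [-1.0, 0.004, 0.001]]
wrist_force: [-0.6, 0.6, -3.2]
grip_width: 0.643
```

Request:
servo_tool(commands=[{"rx":0,"ry":0,"rz":0,"x":0,"y":1,"z":0.8,"hand":0.4},{"rx":0,"ry":0,"rz":0,"x":0,"y":3,"z":1.3,"hand":0.4},{"rx":0,"ry":0,"rz":0,"x":0,"y":4,"z":1.3,"hand":0.4},{"rx":0,"ry":0,"rz":0,"x":0,"y":4,"z":1.3,"hand":0.4},{"rx":0,"ry":0,"rz":0,"x":0,"y":3,"z":0.9,"hand":0.4},{"rx":0,"ry":0,"rz":0,"x":0,"y":1.35,"z":0.43,"hand":0.4},{"rx":0,"ry":0,"rz":0,"x":2,"y":0,"z":0,"hand":0.4},{"rx":0,"ry":0,"rz":0,"x":2,"y":0,"z":0,"hand":0.4}], grip_force=40)

```text
clock: 4.1
eef_pos: [0.6199, -0.0514, 0.1027]
orientation: [[-0.003, 0.998, 0.06], [0.001, 0.06, -0.998], [-1.0, -0.003, -0.001]]
wrist_force: [1.6, 0.2, -2.6]
grip_width: 0.647
```

```bash
python3 - <<'E'
from station import sense,cams
from h import *
s=sense();print(s['eef_pos'],s['wrist_force'])
ims=[]
for n in("scene","side"):
    p,d=cams.grab_frame(n);c=cams.calibration(n);np.savez(f"{n}.npz",p=p,d=d,**c)
    u=pix(s['eef_pos'],c).astype(int);x,y=np.clip(u[0]-150,0,340),np.clip(u[1]-150,0,180)
    ims.append(cv2.resize(p[y:y+300,x:x+300],(400,400)));print(n,x,y)
cv2.imwrite("pics/a1.png",np.hstack(ims)[:,:,::-1])
E
```

```text
[ 0.61986042 -0.05137357  0.10270334] [ 1.63430187  0.21586962 -2.57713515]
scene 174 151
side 226 90
```

View pics/a1.png

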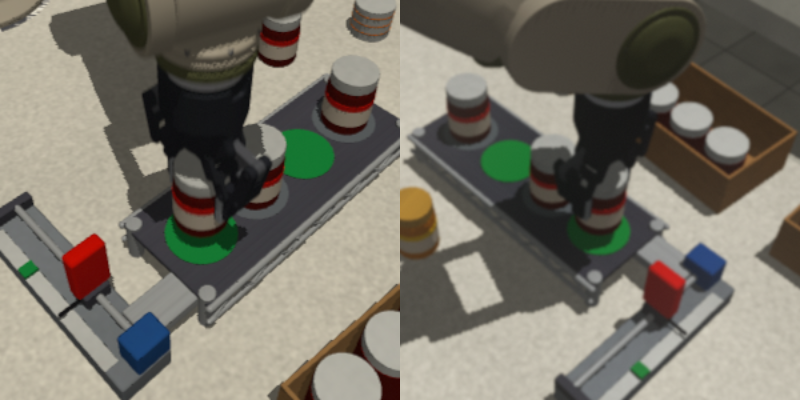

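Request:
servo_tool(commands=[{"rx":0,"ry":0,"rz":0,"x":0.6,"y":0.05,"z":0.02,"hand":0.4},{"rx":0,"ry":0,"rz":0,"x":0.6,"y":0,"z":0,"hand":0.4},{"rx":0,"ry":0,"rz":0,"x":0.5,"y":0,"z":0,"hand":0.4},{"rx":0,"ry":0,"rz":0,"x":0.3,"y":0,"z":0,"hand":0.4},{"rx":0,"ry":0,"rz":0,"x":0.2,"y":0,"z":0,"hand":0.4},{"rx":0,"ry":0,"rz":0,"x":0.15,"y":0,"z":0,"hand":0.4},{"rx":0,"ry":0,"rz":0,"x":0.1,"y":0,"z":0,"hand":0.4},{"rx":0,"ry":0,"rz":0,"x":0.05,"y":0,"z":0,"hand":0.4}], grip_force=40)

```text
clock: 5.2
eef_pos: [0.6204, -0.0511, 0.0803]
orientation: [[0.0, 0.998, 0.06], [-0.0, 0.06, -0.998], [-1.0, 0.0, 0.0]]
wrist_force: [-0.1, -0.6, -2.5]
grip_width: 0.647
```

Request:
servo_tool(commands=[{"rx":0,"ry":0,"rz":0,"x":0.1,"y":0,"z":0.03,"hand":0.4},{"rx":0,"ry":0,"rz":0,"x":0.1,"y":0,"z":0,"hand":0.4},{"rx":0,"ry":0,"rz":0,"x":0.05,"y":0,"z":0,"hand":0.4},{"rx":0,"ry":0,"rz":0,"x":0.05,"y":0,"z":0,"hand":0.4},{"rx":0,"ry":0,"rz":0,"x":0,"y":0,"z":0,"hand":0.4},{"rx":0,"ry":0,"rz":0,"x":0,"y":0,"z":0,"hand":0.4},{"rx":0,"ry":0,"rz":0,"x":0,"y":0,"z":0,"hand":0.4},{"rx":0,"ry":0,"rz":0,"x":0,"y":0,"z":0,"hand":0.4}], grip_force=40)

```text
clock: 6.2
eef_pos: [0.6204, -0.0514, 0.0773]
orientation: [[0.0, 0.998, 0.06], [-0.0, 0.06, -0.998], [-1.0, 0.0, 0.0]]
wrist_force: [0.8, -0.1, -2.1]
grip_width: 0.645
```

Request:
servo_tool(commands=[{"rx":0,"ry":0,"rz":0,"x":0.04,"y":0,"z":0,"hand":0.4},{"rx":0,"ry":0,"rz":0,"x":0,"y":0,"z":0,"hand":0.4},{"rx":0,"ry":0,"rz":0,"x":0.04,"y":0,"z":0,"hand":0.4},{"rx":0,"ry":0,"rz":0,"x":0,"y":0,"z":0,"hand":0.4},{"rx":0,"ry":0,"rz":0,"x":0.03,"y":0,"z":0,"hand":0.4},{"rx":0,"ry":0,"rz":0,"x":0,"y":0,"z":0,"hand":0.4},{"rx":0,"ry":0,"rz":0,"x":0,"y":0,"z":0,"hand":0.4},{"rx":0,"ry":0,"rz":0,"x":0,"y":0,"z":0,"hand":0.4}], grip_force=40)

```text
clock: 7.2
eef_pos: [0.6204, -0.0514, 0.0764]
orientation: [[0.0, 0.998, 0.06], [-0.0, 0.06, -0.998], [-1.0, 0.0, 0.0]]
wrist_force: [-1.1, 0.7, -0.2]
grip_width: 0.64
```

Request:
servo_tool(commands=[{"rx":0,"ry":0,"rz":0,"x":0.03,"y":0,"z":0,"hand":0.4},{"rx":0,"ry":0,"rz":0,"x":0,"y":0,"z":0,"hand":0.7},{"rx":0,"ry":0,"rz":0,"x":0,"y":0,"z":0,"hand":0.8},{"rx":0,"ry":0,"rz":0,"x":0,"y":0,"z":0,"hand":1},{"rx":0,"ry":0,"rz":0,"x":0,"y":0,"z":0,"hand":1},{"rx":0,"ry":0,"rz":0,"x":0,"y":0,"z":0,"hand":1},{"rx":0,"ry":0,"rz":0,"x":-0.5,"y":0,"z":0,"hand":1},{"rx":0,"ry":0,"rz":0,"x":-1.5,"y":0,"z":0,"hand":1}], grip_force=40)

```text
clock: 8.2
eef_pos: [0.6201, -0.0513, 0.0962]
orientation: [[-0.001, 0.998, 0.06], [0.0, 0.06, -0.998], [-1.0, -0.001, -0.0]]
wrist_force: [0.3, -0.3, 1.0]
grip_width: 0.998
```

Request:
servo_tool(commands=[{"rx":0,"ry":0,"rz":0,"x":-2,"y":0,"z":0,"hand":1},{"rx":0,"ry":0,"rz":0,"x":-3,"y":0,"z":0,"hand":1},{"rx":0,"ry":0,"rz":0,"x":-3,"y":0,"z":0,"hand":1},{"rx":0,"ry":0,"rz":0,"x":-2,"y":-2,"z":-2,"hand":1},{"rx":0,"ry":0,"rz":0,"x":0,"y":-3,"z":-5,"hand":1},{"rx":0,"ry":0,"rz":0,"x":0,"y":-3,"z":-5,"hand":1},{"rx":0,"ry":0,"rz":0,"x":0,"y":-3,"z":-5,"hand":1},{"rx":0,"ry":0,"rz":0,"x":0,"y":-2,"z":-5,"hand":1}], grip_force=40)

```text
clock: 9.2
eef_pos: [0.4761, 0.1618, 0.1973]
orientation: [[0.002, 0.998, 0.06], [0.0, 0.06, -0.998], [-1.0, 0.002, -0.0]]
wrist_force: [0.5, 1.3, 0.1]
grip_width: 0.997
```

```bash
cat > tops.py <<'E'
from station import sense,cams
from h import *
s=sense();print(s['clock'],s['eef_pos'])
for n in("scene","side"):
    p,d=cams.grab_frame(n);c=cams.calibration(n);np.savez(f"{n}.npz",p=p,d=d,**c)
    P=cloud(d,c)
    for lo,hi in((.074,.086),(.124,.136)):
        m=(d>0)&(P[...,2]>lo)&(P[...,2]<hi)&(P[...,0]>.25)&(P[...,0]<.75)&(P[...,1]<.35)&(P[...,1]>-.15)
        for k,ce,_ in blobs(m,250):
            cc,rad=cv2.minEnclosingCircle(P[k][:,:2].astype(np.float32))
            if rad<.04: print(n,lo,k.sum(),ce.round(),np.round(cc,4),round(rad,4),np.median(p[k],0))
E
python3 tops.py
```

```text
9.2 [0.47609244 0.16182669 0.19733113]
scene 0.074 465 [385. 161.] [0.4301 0.2559] 0.0281 [92. 91. 84.]
scene 0.074 605 [334. 203.] [0.4584 0.1063] 0.0282 [144. 108.  37.]
scene 0.124 765 [440. 205.] [0.6065 0.1864] 0.0278 [146. 144. 134.]
scene 0.124 1024 [368. 259.] [0.6172 0.0276] 0.0279 [146. 144. 135.]
scene 0.124 1203 [325. 291.] [ 0.6206 -0.0526] 0.0274 [146. 144. 135.]
side 0.074 598 [171. 201.] [0.4302 0.259 ] 0.0281 [109. 108. 103.]
side 0.074 725 [233. 243.] [0.4579 0.1088] 0.0277 [156. 117.  49.]
side 0.124 562 [275. 155.] [0.6052 0.1885] 0.0287 [158. 157. 151.]
side 0.124 711 [340. 203.] [0.6161 0.0287] 0.0279 [156. 156. 150.]
side 0.124 811 [377. 230.] [ 0.6192 -0.0499] 0.0285 [156. 156. 151.]
```

Request:
servo_tool(commands=[{"rx":0,"ry":0,"rz":0,"x":0,"y":-1.3,"z":-3.2,"hand":1},{"rx":0,"ry":0,"rz":0,"x":0,"y":-1.3,"z":-3.2,"hand":1},{"rx":0,"ry":0,"rz":0,"x":0,"y":-1.4,"z":-3.4,"hand":1},{"rx":0,"ry":0,"rz":0,"x":2,"y":0,"z":0,"hand":1},{"rx":0,"ry":0,"rz":0,"x":2.5,"y":0,"z":0,"hand":1},{"rx":0,"ry":0,"rz":0,"x":2.5,"y":0,"z":0,"hand":1},{"rx":0,"ry":0,"rz":0,"x":1,"y":0,"z":0,"hand":1},{"rx":0,"ry":0,"rz":0,"x":0,"y":0,"z":0,"hand":1}], grip_force=40)

```text
clock: 10.3
eef_pos: [0.4319, 0.2557, 0.1163]
orientation: [[0.0, 0.998, 0.06], [0.0, 0.06, -0.998], [-1.0, 0.0, -0.0]]
wrist_force: [0.1, 0.7, 0.3]
grip_width: 0.996
```

Request:
servo_tool(commands=[{"rx":0,"ry":0,"rz":0,"x":0,"y":-0.16,"z":-0.19,"hand":1},{"rx":0,"ry":0,"rz":0,"x":2.5,"y":0,"z":0,"hand":1},{"rx":0,"ry":0,"rz":0,"x":2.5,"y":0,"z":0,"hand":1},{"rx":0,"ry":0,"rz":0,"x":2.5,"y":0,"z":0,"hand":1},{"rx":0,"ry":0,"rz":0,"x":1.5,"y":0,"z":0,"hand":1},{"rx":0,"ry":0,"rz":0,"x":0,"y":0,"z":0,"hand":1},{"rx":0,"ry":0,"rz":0,"x":0,"y":0,"z":0,"hand":0.7},{"rx":0,"ry":0,"rz":0,"x":0,"y":0,"z":0,"hand":0.4}], grip_force=40)

```text
clock: 11.3
eef_pos: [0.4306, 0.2579, 0.0272]
orientation: [[0.002, 0.998, 0.06], [0.001, 0.06, -0.998], [-1.0, 0.002, -0.001]]
wrist_force: [-2.0, -0.6, 7.0]
grip_width: 0.639
```

Request:
servo_tool(commands=[{"rx":0,"ry":0,"rz":0,"x":0,"y":0,"z":0,"hand":0.4},{"rx":0,"ry":0,"rz":0,"x":0,"y":0,"z":0,"hand":0.4},{"rx":0,"ry":0,"rz":0,"x":0,"y":0,"z":0,"hand":0.4},{"rx":0,"ry":0,"rz":0,"x":-1,"y":0,"z":0,"hand":0.4},{"rx":0,"ry":0,"rz":0,"x":-2,"y":0,"z":0,"hand":0.4},{"rx":0,"ry":0,"rz":0,"x":-4,"y":0,"z":0,"hand":0.4},{"rx":0,"ry":0,"rz":0,"x":-5,"y":0,"z":0,"hand":0.4},{"rx":0,"ry":0,"rz":0,"x":-5,"y":0,"z":0,"hand":0.4}], grip_force=40)

```text
clock: 12.3
eef_pos: [0.4293, 0.2575, 0.198]
orientation: [[-0.0, 0.998, 0.06], [-0.0, 0.06, -0.998], [-1.0, -0.0, 0.0]]
wrist_force: [1.8, -0.7, -3.5]
grip_width: 0.635
```

Request:
servo_tool(commands=[{"rx":0,"ry":0,"rz":0,"x":0,"y":1.3,"z":1.2,"hand":0.4},{"rx":0,"ry":0,"rz":0,"x":0,"y":3,"z":2.8,"hand":0.4},{"rx":0,"ry":0,"rz":0,"x":0,"y":4,"z":3.7,"hand":0.4},{"rx":0,"ry":0,"rz":0,"x":0,"y":4,"z":3.7,"hand":0.4},{"rx":0,"ry":0,"rz":0,"x":0,"y":3,"z":2.8,"hand":0.4},{"rx":0,"ry":0,"rz":0,"x":0,"y":2,"z":1.8,"hand":0.4},{"rx":0,"ry":0,"rz":0,"x":0,"y":0,"z":0,"hand":0.4},{"rx":0,"ry":0,"rz":0,"x":0,"y":0,"z":0,"hand":0.4}], grip_force=40)

```text
clock: 13.3
eef_pos: [0.6115, 0.1084, 0.1949]
orientation: [[-0.002, 0.998, 0.06], [0.0, 0.06, -0.998], [-1.0, -0.002, -0.0]]
wrist_force: [1.1, -0.3, -3.8]
grip_width: 0.641
```

Request:
servo_tool(commands=[{"rx":0,"ry":0,"rz":0,"x":1,"y":0,"z":0,"hand":0.4},{"rx":0,"ry":0,"rz":0,"x":2,"y":0,"z":0,"hand":0.4},{"rx":0,"ry":0,"rz":0,"x":2,"y":0,"z":0,"hand":0.4},{"rx":0,"ry":0,"rz":0,"x":2,"y":0,"z":0,"hand":0.4},{"rx":0,"ry":0,"rz":0,"x":1.5,"y":0,"z":0,"hand":0.4},{"rx":0,"ry":0,"rz":0,"x":1,"y":0,"z":0,"hand":0.4},{"rx":0,"ry":0,"rz":0,"x":0,"y":0,"z":0,"hand":0.4},{"rx":0,"ry":0,"rz":0,"x":0,"y":0,"z":0,"hand":0.4}], grip_force=40)

```text
clock: 14.3
eef_pos: [0.6125, 0.1084, 0.1016]
orientation: [[0.001, 0.998, 0.06], [-0.0, 0.06, -0.998], [-1.0, 0.001, 0.0]]
wrist_force: [-0.4, -0.0, -2.8]
grip_width: 0.639
```

```bash
python3 - <<'E'
from station import sense,cams
from h import *
s=sense();print(s['eef_pos'],s['wrist_force'])
ims=[]
for n in("scene","side"):
    p,d=cams.grab_frame(n);c=cams.calibration(n)
    u=pix(s['eef_pos'],c).astype(int);x,y=np.clip(u[0]-120,0,400),np.clip(u[1]-120,0,240)
    ims.append(cv2.resize(p[y:y+240,x:x+240],(400,400)));print(n,x,y)
cv2.imwrite("pics/b1.png",np.hstack(ims)[:,:,::-1])
E
```

```text
[0.61251907 0.10838797 0.10159798] [-0.36860857 -0.04592421 -2.77926578]
scene 284 123
side 187 68
```

View pics/b1.png

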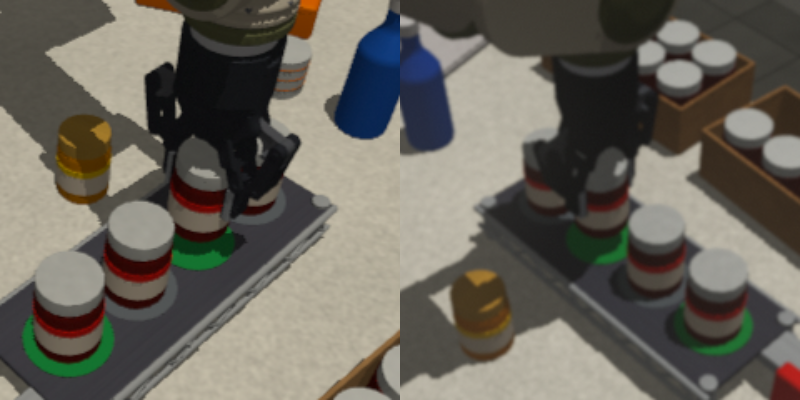

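The first jar stands upright and centred on its disc. The second hangs upright over its own disc, between its neighbours and clear of them.

Request:
servo_tool(commands=[{"rx":0,"ry":0,"rz":0,"x":0.5,"y":-0.1,"z":0,"hand":0.4},{"rx":0,"ry":0,"rz":0,"x":0.6,"y":0,"z":0,"hand":0.4},{"rx":0,"ry":0,"rz":0,"x":0.5,"y":0,"z":0,"hand":0.4},{"rx":0,"ry":0,"rz":0,"x":0.3,"y":0,"z":0,"hand":0.4},{"rx":0,"ry":0,"rz":0,"x":0.2,"y":0,"z":0,"hand":0.4},{"rx":0,"ry":0,"rz":0,"x":0.1,"y":0,"z":0,"hand":0.4},{"rx":0,"ry":0,"rz":0,"x":0.05,"y":0,"z":0,"hand":0.4},{"rx":0,"ry":0,"rz":0,"x":0,"y":0,"z":0,"hand":0.4}], grip_force=40)

```text
clock: 15.4
eef_pos: [0.6112, 0.1083, 0.0785]
orientation: [[0.0, 0.998, 0.06], [-0.0, 0.06, -0.998], [-1.0, 0.0, 0.0]]
wrist_force: [0.2, -0.1, -3.0]
grip_width: 0.642
```

Request:
servo_tool(commands=[{"rx":0,"ry":0,"rz":0,"x":0.05,"y":0,"z":0,"hand":0.4},{"rx":0,"ry":0,"rz":0,"x":0.05,"y":0,"z":0,"hand":0.4},{"rx":0,"ry":0,"rz":0,"x":0.04,"y":0,"z":0,"hand":0.4},{"rx":0,"ry":0,"rz":0,"x":0.03,"y":0,"z":0,"hand":0.4},{"rx":0,"ry":0,"rz":0,"x":0,"y":0,"z":0,"hand":0.4},{"rx":0,"ry":0,"rz":0,"x":0,"y":0,"z":0,"hand":0.4},{"rx":0,"ry":0,"rz":0,"x":0,"y":0,"z":0,"hand":0.4},{"rx":0,"ry":0,"rz":0,"x":0,"y":0,"z":0,"hand":0.4}], grip_force=40)

```text
clock: 16.4
eef_pos: [0.6112, 0.1083, 0.0772]
orientation: [[0.0, 0.998, 0.06], [-0.0, 0.06, -0.998], [-1.0, 0.0, 0.0]]
wrist_force: [-3.0, -0.3, 5.7]
grip_width: 0.641
```

Contact: the vertical force went from -3 to +5.7 N. I'll release and go up.

Request:
servo_tool(commands=[{"rx":0,"ry":0,"rz":0,"x":-0.02,"y":0,"z":0,"hand":0.4},{"rx":0,"ry":0,"rz":0,"x":0,"y":0,"z":0,"hand":0.7},{"rx":0,"ry":0,"rz":0,"x":0,"y":0,"z":0,"hand":0.8},{"rx":0,"ry":0,"rz":0,"x":0,"y":0,"z":0,"hand":1},{"rx":0,"ry":0,"rz":0,"x":0,"y":0,"z":0,"hand":1},{"rx":0,"ry":0,"rz":0,"x":0,"y":0,"z":0,"hand":1},{"rx":0,"ry":0,"rz":0,"x":-0.5,"y":0,"z":0,"hand":1},{"rx":0,"ry":0,"rz":0,"x":-1.5,"y":0,"z":0,"hand":1}], grip_force=40)

```text
clock: 17.4
eef_pos: [0.6109, 0.1083, 0.0972]
orientation: [[-0.001, 0.998, 0.06], [0.0, 0.06, -0.998], [-1.0, -0.001, -0.0]]
wrist_force: [-0.4, 0.1, -0.2]
grip_width: 0.999
```

Request:
servo_tool(commands=[{"rx":0,"ry":0,"rz":0,"x":-2,"y":0,"z":0,"hand":1},{"rx":0,"ry":0,"rz":0,"x":-3,"y":0,"z":0,"hand":1},{"rx":0,"ry":0,"rz":0,"x":-3,"y":0,"z":0,"hand":1},{"rx":0,"ry":0,"rz":0,"x":-3,"y":0,"z":0,"hand":1},{"rx":0,"ry":0,"rz":0,"x":-1,"y":-4,"z":2,"hand":1},{"rx":0,"ry":0,"rz":0,"x":0,"y":-5,"z":4,"hand":1},{"rx":0,"ry":0,"rz":0,"x":0,"y":-4,"z":5,"hand":1},{"rx":0,"ry":0,"rz":0,"x":0,"y":0,"z":5,"hand":0.8}], grip_force=40)

```text
clock: 18.4
eef_pos: [0.4909, -0.0577, 0.2187]
orientation: [[0.001, 0.998, 0.06], [-0.001, 0.06, -0.998], [-1.0, 0.001, 0.001]]
wrist_force: [0.5, 0.2, 0.0]
grip_width: 0.819
```

```bash
python3 tops.py; python3 - <<'E'
from h import *
for n in("scene","side"):
    p,d,c=load(n);P=cloud(d,c);ok=d>0
    H,S,V=cv2.split(cv2.cvtColor(p,cv2.COLOR_RGB2HSV))
    r=((H<6)|(H>174))&(S>150)&(V>60)&ok
    k=r&(P[...,2]>.105)&(P[...,2]<.12)&(P[...,1]<-.1)&(P[...,1]>-.3)
    t=P[k&(P[...,2]>.111)];print(n,k.sum(),'top',len(t),t.mean(0).round(4),cv2.minAreaRect(t[:,:2].astype(np.float32)))
    g=(H>45)&(H<80)&(S>120)&(V>50)&(P[...,1]<-.12)
    for m,ce,s in blobs(g,15):
        print('mark',ray(ce,c,.035).round(4))
    k=ok&(V<70)&(P[...,2]>.034)&(P[...,2]<.048)&(P[...,1]<-.16)&(P[...,1]>-.25)&(P[...,0]>.5)&(P[...,0]<.7)
    for m,ce,s in blobs(k,5): print('dark',s[4],ce.round(),P[m].mean(0).round(4))
ims=[]
for n,w in(("scene",(120,260)),("side",(330,240))):
    p,d,c=load(n);ims.append(cv2.resize(p[w[1]:w[1]+200,w[0]:w[0]+200],(400,400),interpolation=cv2.INTER_CUBIC))
cv2.imwrite("pics/c1.png",np.hstack(ims)[:,:,::-1])
E
```

```text
18.4 [ 0.49094421 -0.05768571  0.21867686]
scene 0.074 605 [334. 203.] [0.4588 0.1065] 0.0279 [149. 112.  38.]
scene 0.124 753 [440. 205.] [0.6071 0.1864] 0.0279 [150. 148. 139.]
scene 0.124 878 [406. 231.] [0.6109 0.1066] 0.0277 [150. 149. 139.]
scene 0.124 1026 [368. 259.] [0.6161 0.0266] 0.0272 [150. 149. 139.]
scene 0.124 1204 [325. 291.] [ 0.6203 -0.0529] 0.0276 [151. 149. 139.]
side 0.074 723 [233. 243.] [0.4579 0.1094] 0.0284 [173. 131.  58.]
side 0.124 355 [270. 155.] [0.6061 0.189 ] 0.0277 [170. 170. 163.]
side 0.124 809 [377. 230.] [ 0.6185 -0.0503] 0.028 [170. 170. 164.]
scene 478 top 374 [ 0.5989 -0.1744  0.1131] ((0.5983988642692566, -0.17431731522083282), (0.016872359439730644, 0.038999512791633606), 2.5188944339752197)
mark [ 0.5337 -0.2095  0.035 ]
dark 5 [201. 327.] [ 0.5086 -0.1831  0.0431]
dark 5 [213. 340.] [ 0.5375 -0.1813  0.043 ]
dark 28 [253. 369.] [ 0.6087 -0.1646  0.0426]
dark 114 [234. 380.] [ 0.6044 -0.1918  0.0409]
dark 6 [260. 390.] [ 0.6389 -0.1753  0.0429]
dark 139 [280. 422.] [ 0.6881 -0.1793  0.0418]
side 321 top 222 [ 0.596  -0.1736  0.1127] ((0.5964844822883606, -0.17322058975696564), (0.016219336539506912, 0.03738905489444733), 2.07243275642395)
mark [ 0.5319 -0.2091  0.035 ]
dark 96 [453. 300.] [ 0.6657 -0.1792  0.0422]
dark 121 [418. 328.] [ 0.5872 -0.1785  0.0421]
```

View pics/c1.png

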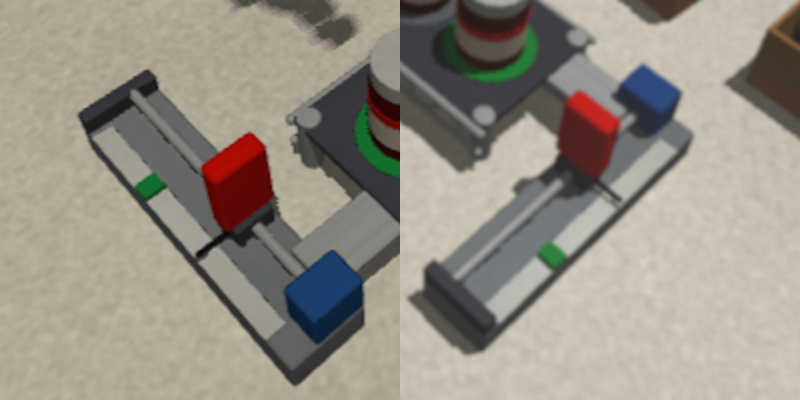

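The row looks neat. In the crops the handle is at about (238,180) and its pointer tip at (198,254) in the scene half. The mark is at (150,187).

Request:
servo_tool(commands=[{"rx":0,"ry":0,"rz":0,"x":0,"y":1.5,"z":2.5,"hand":0.7},{"rx":0,"ry":0,"rz":0,"x":0,"y":2.5,"z":3.5,"hand":0.7},{"rx":0,"ry":0,"rz":0,"x":0,"y":3,"z":3.3,"hand":0.7},{"rx":0,"ry":0,"rz":0,"x":1,"y":2.95,"z":2.95,"hand":0.7},{"rx":0,"ry":0,"rz":0,"x":2.5,"y":0,"z":0,"hand":0.7},{"rx":0,"ry":0,"rz":0,"x":2.5,"y":0,"z":0,"hand":0.7},{"rx":0,"ry":0,"rz":0,"x":2,"y":0,"z":0,"hand":0.7},{"rx":0,"ry":0,"rz":0,"x":0,"y":0,"z":0,"hand":0.7}], grip_force=60)

```text
clock: 19.5
eef_pos: [0.5995, -0.1724, 0.1365]
orientation: [[-0.002, 0.998, 0.061], [0.001, 0.061, -0.998], [-1.0, -0.002, -0.001]]
wrist_force: [-0.7, -0.3, 1.2]
grip_width: 0.701
```

Request:
servo_tool(commands=[{"rx":0,"ry":0,"rz":0,"x":0.5,"y":-0.2,"z":0.15,"hand":0.7},{"rx":0,"ry":0,"rz":0,"x":2,"y":0,"z":0,"hand":0.7},{"rx":0,"ry":0,"rz":0,"x":2,"y":0,"z":0,"hand":0.7},{"rx":0,"ry":0,"rz":0,"x":1.5,"y":0,"z":0,"hand":0.7},{"rx":0,"ry":0,"rz":0,"x":0.5,"y":0,"z":0,"hand":0.7},{"rx":0,"ry":0,"rz":0,"x":0,"y":0,"z":0,"hand":0.5},{"rx":0,"ry":0,"rz":0,"x":0,"y":0,"z":0,"hand":0.3},{"rx":0,"ry":0,"rz":0,"x":0,"y":0,"z":0,"hand":0.1}], grip_force=60)

```text
clock: 20.5
eef_pos: [0.598, -0.175, 0.0728]
orientation: [[0.001, 0.998, 0.06], [-0.001, 0.06, -0.998], [-1.0, 0.001, 0.001]]
wrist_force: [-0.7, -0.9, 4.4]
grip_width: 0.201
```

Request:
servo_tool(commands=[{"rx":0,"ry":0,"rz":0,"x":0,"y":0,"z":0,"hand":0},{"rx":0,"ry":0,"rz":0,"x":0,"y":0,"z":0,"hand":0},{"rx":0,"ry":0,"rz":0,"x":0,"y":0,"z":0,"hand":0},{"rx":0,"ry":0,"rz":0,"x":0,"y":0,"z":0,"hand":0},{"rx":0,"ry":0,"rz":0,"x":0,"y":0,"z":0,"hand":0},{"rx":0,"ry":0,"rz":0,"x":0,"y":0,"z":0,"hand":0},{"rx":0,"ry":0,"rz":0,"x":0,"y":0,"z":0,"hand":0},{"rx":0,"ry":0,"rz":0,"x":0,"y":0,"z":0,"hand":0}], grip_force=60)

```text
clock: 21.5
eef_pos: [0.598, -0.175, 0.0727]
orientation: [[0.001, 0.998, 0.06], [-0.001, 0.06, -0.998], [-1.0, 0.001, 0.001]]
wrist_force: [-1.2, 0.6, 6.0]
grip_width: 0.204
```

Request:
servo_tool(commands=[{"rx":0,"ry":0,"rz":0,"x":0,"y":-0.5,"z":0,"hand":0},{"rx":0,"ry":0,"rz":0,"x":0,"y":-1,"z":0,"hand":0},{"rx":0,"ry":0,"rz":0,"x":0,"y":-1.5,"z":0,"hand":0},{"rx":0,"ry":0,"rz":0,"x":0,"y":-1.5,"z":0,"hand":0},{"rx":0,"ry":0,"rz":0,"x":0,"y":-1,"z":0,"hand":0},{"rx":0,"ry":0,"rz":0,"x":0,"y":-0.5,"z":0,"hand":0},{"rx":0,"ry":0,"rz":0,"x":0,"y":-0.3,"z":0,"hand":0},{"rx":0,"ry":0,"rz":0,"x":0,"y":0,"z":0,"hand":0}], grip_force=60)

```text
clock: 22.5
eef_pos: [0.5366, -0.1786, 0.0727]
orientation: [[0.005, 0.998, 0.06], [-0.001, 0.06, -0.998], [-1.0, 0.005, 0.001]]
wrist_force: [10.1, 2.8, 3.5]
grip_width: 0.204
```

```bash
cat > chk.py <<'E'
import sys
from station import sense,cams
from h import *
s=sense();print(s['eef_pos'],s['wrist_force'],s['grip_width'])
ims=[]
M=np.array([.5328,-.2093,.035])
for n in("scene","side"):
    p,d=cams.grab_frame(n);c=cams.calibration(n);np.savez(f"{n}.npz",p=p,d=d,**c)
    u=pix(M,c).astype(int);x,y=u-50
    ims.append(cv2.resize(p[y:y+100,x:x+100],(400,400),interpolation=cv2.INTER_CUBIC))
    H,S,V=cv2.split(cv2.cvtColor(p,cv2.COLOR_RGB2HSV));P=cloud(d,c)
    g=(H>45)&(H<80)&(S>120)&(V>50)&(P[...,1]<-.12)
    for m,ce,_ in blobs(g,10): print(n,x,y,'mark',ce.round(1),ray(ce,c,.035).round(4))
cv2.imwrite(f"pics/{sys.argv[1]}.png",np.hstack(ims)[:,:,::-1])
E
python3 chk.py d1
```

```text
[ 0.53659943 -0.178614    0.07274931] [10.11711233  2.84026685  3.53218126] 0.20356545262377826
scene 144 302 mark [193.9 352.4] [ 0.5327 -0.2099  0.035 ]
side 356 317 mark [405.1 367.5] [ 0.5311 -0.2088  0.035 ]
```

View pics/d1.png

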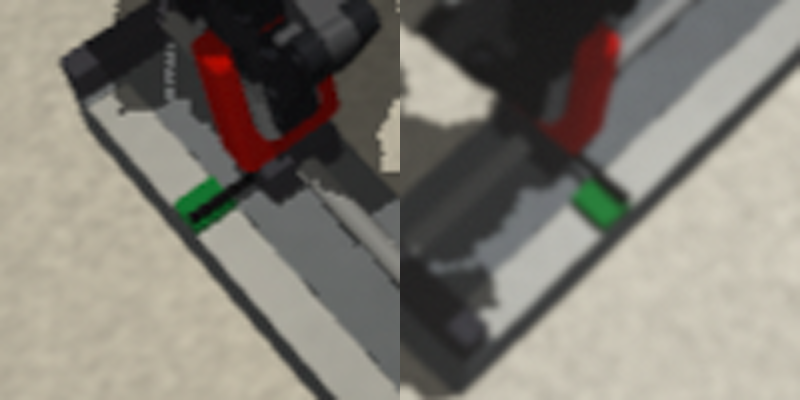

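The pointer has reached the home-side edge of the mark in both views, so about 5 mm of pull remains.

Request:
servo_tool(commands=[{"rx":0,"ry":0,"rz":0,"x":0,"y":-0.2,"z":0,"hand":0},{"rx":0,"ry":0,"rz":0,"x":0,"y":-0.2,"z":0,"hand":0},{"rx":0,"ry":0,"rz":0,"x":0,"y":-0.1,"z":0,"hand":0},{"rx":0,"ry":0,"rz":0,"x":0,"y":0,"z":0,"hand":0},{"rx":0,"ry":0,"rz":0,"x":0,"y":0,"z":0,"hand":0},{"rx":0,"ry":0,"rz":0,"x":0,"y":0,"z":0,"hand":0},{"rx":0,"ry":0,"rz":0,"x":0,"y":0,"z":0,"hand":0},{"rx":0,"ry":0,"rz":0,"x":0,"y":0,"z":0,"hand":0}], grip_force=60)

```text
clock: 23.6
eef_pos: [0.5319, -0.1789, 0.0727]
orientation: [[0.005, 0.998, 0.06], [-0.001, 0.06, -0.998], [-1.0, 0.005, 0.001]]
wrist_force: [10.9, 3.5, 2.9]
grip_width: 0.204
```

```bash
python3 chk.py d2; python3 tops.py
```

```text
[ 0.53187865 -0.17889356  0.07273899] [10.87030404  3.45827555  2.88248204] 0.20434729980674915
scene 144 302 mark [192.5 349.4] [ 0.5273 -0.209   0.035 ]
scene 144 302 mark [195.6 354.4] [ 0.5368 -0.2096  0.035 ]
side 356 317 mark [404.4 368.5] [ 0.5291 -0.2092  0.035 ]
23.7 [ 0.53187994 -0.17890254  0.07275431]
scene 0.074 608 [334. 203.] [0.4603 0.107 ] 0.0283 [155. 117.  40.]
scene 0.124 763 [440. 205.] [0.6062 0.1857] 0.0283 [156. 154. 144.]
scene 0.124 875 [406. 231.] [0.6106 0.1063] 0.0278 [156. 154. 144.]
scene 0.124 1020 [368. 259.] [0.6163 0.0266] 0.0276 [157. 155. 144.]
scene 0.124 1205 [325. 291.] [ 0.6201 -0.0529] 0.0272 [157. 154. 144.]
side 0.074 729 [233. 243.] [0.4597 0.1086] 0.0287 [172. 131.  57.]
```

View pics/d2.png

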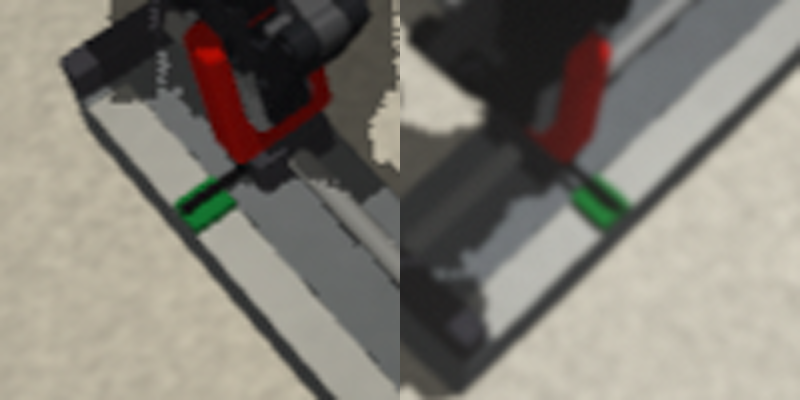

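```bash
python3 - <<'E'
from h import *
for n,w,o in(("scene",(200,198),(144,302)),("side",(199,192),(356,317))):
    p,d,c=load(n); print(n,ray((o[0]+w[0]/4-.4,o[1]+w[1]/4-.4),c,.0405).round(4))
    for X in ([.5337,-.2095,.0405],[.5319,-.209,.0405]): print((pix(X,c)-o+.4)*4)
E
```

```text
scene [ 0.5342 -0.2101  0.0405]
[200.75047257 196.10559645]
[199.36356524 191.70388804]
side [ 0.532  -0.2075  0.0405]
[206.65039409 193.16396475]
[202.03203894 195.18345727]
```

In each view the pointer is within 0.5 mm of the mark's middle, and the row is unchanged. Handing in while still holding the handle.

```bash
python3 -c "
from station import workorder,sense
print(workorder.hand_in());s=sense();print(s['clock'],s['eef_pos'],s['grip_width'])"
```

```text
the job is handed in; nothing more can be done
None
the job is handed in; nothing more can be done
```

Both loose marmalade jars are standing upright on the two green places. The lock handle is pulled out and held with its pointer over the green mark. I handed the job in at about 24 s, still gripping the handle at 60 N.

**Jars:** Averaging both cameras after release, the first jar was about 1 mm from its disc's centre, and about 2 mm off along x if the line through the stocked jars is used instead. The second was measured by the scene camera only, because the side view was blocked, and was within 3 mm of its disc and within 1.5 mm of the point midway between its neighbours. Each was released only after a slow descent to contact; the highest force I read was about 6 N, on the second jar. The stocked jars stayed within about 1 mm of their starting positions. The honey jar's last readings were 1.5–2 mm from the first ones, about the size of the camera error.

**Handle:** It is pulled about 66 mm, and the pointer was within about 0.5 mm of the mark's middle in each view.

**Disagreement:** The scene and side cameras differ from each other by 1–3 mm throughout, which is about their calibration error. I worked from the average of the two or from relative positions within one view. No check failed. The state could not be read again after the hand-in.

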